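# Load a drilling template on a sloping pin fixture and close its keeper

### The arm

A 7-joint arm with a two-finger parallel gripper is mounted at the origin on the work surface. World frame = base frame: x ahead of the robot, y to its left, z up, the work surface at z = 0. Lengths are in m, angles in rad, forces in N, time in s.
With the tool pointing down it reaches from about 0.4 to 0.875 m from the base axis. Payload 6.5 kg.
Tool frame: the origin (TCP) lies midway between the tips of the shut fingers; the grasp point (between the pads) lies 19 mm behind it; z points along the fingers, y is the line along which they close (so a half turn about z gives the same grasp; the last joint's range is limited). The gripper opens to 85 mm and grips with 20 to 120 N. Pads are 22 mm wide; open, the fingers measure 114 mm over their backs; the gripper's body (76 mm by 85 mm) begins 54 mm behind the grasp point. The pads swing forward as they close: fully open they stand 13 mm farther back than shut.
Start: joints at [-1.384, 0.536, -0.004, 1.538, 0.003, 1.067, -0.071], TCP at [0.163, 0.629, 0.231] pointing down, gripper open.
Joint ranges: [-2.7, 2.7], [-0.37, 2.16], [-1.27, 1.26], [0.24, 2.4], [-1.31, 4.45], [0.19, 1.91], [-2.76, 2.76]. Speed limits (rad/s): [2.39, 2.39, 3.14, 3.14, 3.14, 3.14, 3.14].

### API

Orientations are given as a 3x3 rotation matrix whose columns are the frame's x, y, z axes.
In Python, from cell import r gives the robot as it stands.
- The arm moves only by the tool send_rows, never from a script. Its argument "rows" is a list of rows, each a list of 6 numbers: the shift along the world's x, y, z normalised to -1 to 1, where 1 is 60 cm, then the turn, a rotation vector about the world's x, y, z normalised to -1 to 1, where 1 is 45 degrees. In form: [[x, y, z, wx, wy, wz], ...]. A call has exactly 10 rows; each row is the pose to reach, as a shift and turn from the pose commanded when the call began; what a row does not reach only later rows make up. A row lasts 1/12 s, in which the tool goes at most 41.7 mm and 7.16 degrees, less where a joint would pass 70% of its speed; a pose out of reach is approached as far as the arm can. A call with a number of a shift or a turn outside -1 to 1 is refused whole. A call with a gripper value outside its range is refused whole. "fingers" is the closure, from 0 (fully open) to 1 (shut), set as the call begins (left out, the last holds). The fingers move at their own pace and stop on an object; "squeeze" is the grip in N (left out, the last holds). Time passes only in rows, so rows that repeat a pose let the fingers close, or fill a call up. It gives the time, the measured TCP pose, the force, the opening and the grip force at its end, in the units of the state.
- r.observe(): the state, without advancing time (a new reading comes with each control period).
- r.grab_frame(name): name is "scene" or "top" or "wrist"; returns a dict with "img" (480x640x3 uint8, red, green, blue), "range_z" (480x640 float32, m along the optical axis (not along the pixel's ray), 0 where there is no reading), "vfov" (degrees; the focal length in pixels is half the picture's height over the tangent of half this angle, whatever the lens; pixels are square), "cx", "cy" (the principal point, pixels), "distortion" ([k1, k2, p1, p2, k3] as OpenCV has them; the pictures are not rectified), "rvec" (rotation vector, rad) and "tvec" (3), from world to camera coordinates, as OpenCV has them; the wrist camera has in their place "tool_from_camera" (4x4, takes a point from camera to tool coordinates, whose origin is the TCP and whose axes are the flange's). Camera axes: x right, y down, z forward; pixel columns grow to the right and rows downward; lengths in m; the calibration is good to about 2 mm. A picture is of the moment at which its call begins: read the wrist's pose just before it.
- r.sign_off(): hands the job in; it is judged then, once.
The state is a dict: "t": time; "joints": joint angles; "qvel": joint speeds; "joint_efforts": joint torques, N m; "ee_pos": TCP position; "ee_rot": TCP orientation; "wrist_force": force on the tool from outside, world axes, zero at the start; "ft_torque": the same for the moment, N m; "finger_gap": opening from 0.0 (shut) to 1.0 (fully open); "gripper_force": force on a finger pad.
Only numpy, scipy, OpenCV 4.12 (cv2) and the standard library are available. Lean on these libraries where they do the work, as an engineer would, in place of code of your own. Each camera call takes 0.05 s, during which the arm holds its last target. There are 200 camera calls.

### The job

Load the drilling template with the wooden handle onto the sloping green fixture: slide it up the slope under the red lip, without forcing it, until its two holes drop over the two pins, yellow end at the big pin, and it lies fully home and flat on the bed. Then swing the brass keeper all the way across the template so that it is locked in. Leave the tape, the anvil and the pot where they are.

Things in the scene. Friction and masses are not known exactly. Their poses are not given: they have to be found in the camera images.
- template_grip (a point): Centre of the light wooden grip on the drilling template (axes = template's, z up out of the plate): 56 mm long (x), 16 mm thick (y; pinch it so), reaching from 8 to 50 mm above the plate's underside; this point is 29 mm above it. Plate: aluminium, 8 mm thick, about 0.34 kg, flat on the bench at the start; from this point it reaches 51 mm to +x, 39 to -x, 80 to both sides in y.
- big_hole (a point): Template's big through hole, 19 mm across, at its yellow-striped +y end: centre on the underside, at (+6, +60, -29) mm from template_grip in the template's axes.
- small_hole (a point): Template's small through hole, 13 mm across: centre on the underside, at (+6, -60, -29) mm from template_grip in the template's axes.
- bed: Green bed of the fixture: fixed flat face sloping at 25 degrees, rising away from the robot. Origin on the face midway between the pins, 56 mm above the bench; x up the slope, y across to the left, z out of the face. It spans x -70 to +60, y -86 to +119 mm. When loaded, the template's axes lie along these, underside on the face, template_grip at (-6, 0, 29) mm.
- big_pin (a point): Foot of the big pin on the bed's face, at bed (0, +60, 0) mm, in a yellow ring: steel, 16 mm across, 8 mm high, bevelled 1.5 mm at the top, square to the face; 1.5 mm of play all round in its hole. Axes are the bed's.
- small_pin (a point): Foot of the small pin, at bed (0, -60, 0) mm: steel, 10 mm across, 8 mm high, bevelled 1.5 mm, square to the face; 1.5 mm of play all round in its hole. Axes are the bed's.
- keeper (a joint): Brass keeper: flat arm, 18 mm wide, 71 mm long from its axis, turning parallel to the bed about a post at bed (-30, +97) mm, its underside 2 mm above the loaded template. Value v (rad): 0 = shut, across the template, at its stop; 1.6 = open, up the slope; 2.2 = far stop. It points along bed (sin v, -cos v). It stays where left; some 1.5 N at the knob turns it.
- keeper_knob (a point): Black round knob standing on the keeper, 16 mm across, 60 mm from the keeper's axis, from 15 to 51 mm above the bed; this point is on its axis, 34 mm above the bed.
- tape_mid (a point): Bystander: blue roll of tape lying flat, 100 mm across, 25 mm high; its centre.
- anvil_mid (a point): Bystander: small red bench anvil, 110 mm long, 64 mm high; its centre.
- pot_mid (a point): Bystander: dark steel pot, 72 mm across, 85 mm high; its centre.
- lip (a point): On the lower front edge of the fixed red lip over the bed's top end, at bed (+32, 0, 24) mm. The lip covers x +32 to +60, y -70 to +40 mm, 24 mm (underside) to 31 mm above the face, on a wall from x = +50 mm. The loaded template's upper edge lies at x = +45 mm, under the lip, so it must come in from down the slope, over the pin tops. Axes are the bed's.
Not all that is in view belongs to the job. Of the things like the part that bears template_grip, leave any that is orange; of the rest the larger one is meant.

How it is judged:
By the outcome, as a careful person would: the job done as asked, in the order asked, and still so for the second after the job is handed in, with the robot touching nothing.
It also fails if it takes over 61 s, if anything falls off the work surface, if the arm or the gripper's body presses on something with over 40 N, if the wrist force passes 120 N, or if a joint passes its speed limit or range.

## Working session

There is one attempt and no reset: what is moved stays moved. The work goes in short steps, Python scripts to look and compute and a tool call to move; the robot and the scene stay as the last step left them, time stands still between calls to the robot, and variables do not carry over. Pictures are saved under pics/ and viewed, at most 12 in all, crops included, and the job is handed in when it is done.

Besides the shell and the picture viewer there is one more tool, called after ">>>" as name(argument=value, ...), one argument or row to a line, values as JSON. send_rows: Moves the arm, as the interface text tells. Scaled input: -1 to 1 covers 60 cm each way for a shift and 45 degrees each way for a turn. Its arguments: {"type":"object","properties":{"rows":{"type":"array"},"fingers":{"type":"number"},"squeeze":{"type":"number"}},"required":["rows"]}

```bash
mkdir -p pics; ls; cat > h.py <<'E'
import numpy as np, cv2, pickle
from cell import r
def K(f):
    h=f["img"].shape[0]; fl=h/2/np.tan(np.radians(f["vfov"])/2)
    return np.array([[fl,0,f["cx"]],[0,fl,f["cy"]],[0,0,1]])
def grab(n):
    s=r.observe(); f=r.grab_frame(n)
    if n=="wrist":
        T=np.eye(4); T[:3,:3]=s["ee_rot"]; T[:3,3]=s["ee_pos"]; f["W"]=T@np.array(f["tool_from_camera"])
    else:
        R=cv2.Rodrigues(np.array(f["rvec"],float))[0]; W=np.eye(4); W[:3,:3]=R.T; W[:3,3]=-R.T@np.array(f["tvec"],float).ravel(); f["W"]=W
    return f
def cloud(f):
    h,w=f["range_z"].shape; u,v=np.meshgrid(np.arange(w),np.arange(h))
    p=cv2.undistortPoints(np.stack([u,v],-1).reshape(-1,1,2).astype(float),K(f),np.array(f["distortion"],float)).reshape(h,w,2)
    z=f["range_z"][...,None]; P=np.concatenate([p*z,z],-1)
    return P@f["W"][:3,:3].T+f["W"][:3,3]
def proj(f,P):
    W=np.linalg.inv(f["W"]); 
    return cv2.projectPoints(np.atleast_2d(P).astype(float),cv2.Rodrigues(W[:3,:3])[0],W[:3,3],K(f),np.array(f["distortion"],float))[0].reshape(-1,2)
def save(n,img): cv2.imwrite("pics/"+n,cv2.cvtColor(img,cv2.COLOR_RGB2BGR))
E
python3 - <<'E'
from h import *
for n in ["scene","top"]:
    f=grab(n); save(n+"0.png",f["img"]); pickle.dump(f,open(n+"0.pkl","wb")); print(n,f["W"].round(3).tolist(),f["vfov"],(f["range_z"]>0).mean())
print(r.observe())
E
```

```text
pics
scene [[-0.886, 0.289, -0.363, 0.955], [0.464, 0.586, -0.665, 0.865], [0.021, -0.757, -0.653, 0.936], [0.0, 0.0, 0.0, 1.0]] 44.14585787654075 0.996015625
top [[0.022, -0.997, 0.076, 0.406], [-1.0, -0.023, -0.016, 0.016], [0.018, -0.075, -0.997, 1.171], [0.0, 0.0, 0.0, 1.0]] 48.19951657294333 0.9960221354166666
{'t': 0.1, 'joints': array([-1.38422453,  0.5371041 , -0.00443043,  1.53876733,  0.00258663,
        1.06727851, -0.07120077]), 'qvel': array([-0.00084756, -0.00203307, -0.00157395, -0.00080346,  0.00088844,
        0.00052948, -0.0009471 ]), 'joint_efforts': array([ 2.48439981e-03, -5.84568501e+01,  1.05155189e+00, -2.59776717e+01,
        1.25322409e-02,  4.60648182e-03, -2.34069182e-05]), 'ee_pos': array([0.16243158, 0.6287982 , 0.23049461]), 'ee_rot': array([[-9.68237321e-01,  2.50032818e-01, -2.83194834e-04],
       [ 2.50032955e-01,  9.68236125e-01, -1.52549307e-03],
       [-1.07223862e-04, -1.54784736e-03, -9.99998796e-01]]), 'wrist_force': array([ 0.19784403, -0.10385307,  0.25729472]), 'ft_torque': array([ 0.00288814, -0.06364521, -0.0010427 ]), 'gripper_force': 0.0, 'finger_gap': 1.0007865933800717}
```

View pics/scene0.png

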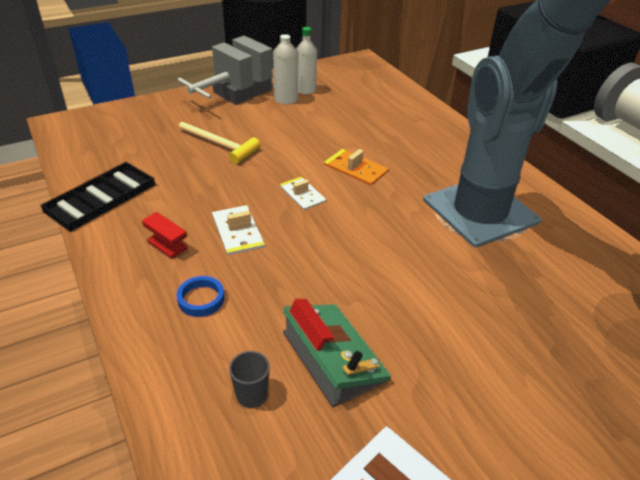

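View pics/top0.png

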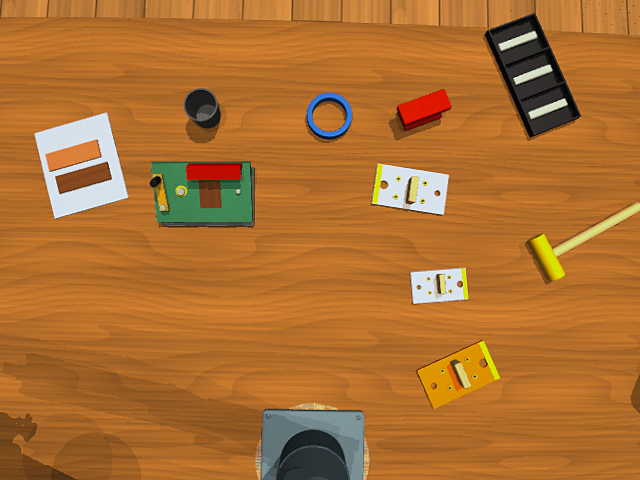

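The scene view shows the green fixture at (335,345) with the keeper knob at (355,358), the tape at (200,296), the pot at (250,378) and the anvil at (165,233). There are three candidate templates in the top view: the large white one at (410,190), the small white one at (440,285) and the orange one at (458,373). The description fits the large white one, since it is not orange and is the larger of the two left. I'll confirm that with a crop and measure.

```bash
python3 - <<'E'
from h import *
f=pickle.load(open("top0.pkl","rb")); C=cloud(f); hsv=cv2.cvtColor(f["img"],cv2.COLOR_RGB2HSV)
H,S,V=[hsv[...,i].astype(int) for i in range(3)]
u,v=np.meshgrid(np.arange(640),np.arange(480))
box=lambda a,b,c,d:(u>a)&(u<b)&(v>c)&(v<d)
def fit(m):
    P=C[m]; c=np.median(P,0); 
    for _ in range(4):
        n=np.linalg.svd(P-P.mean(0),full_matrices=False)[2][2]; d=np.abs((P-P.mean(0))@n); P=P[d<max(.003,2*np.median(d))]
    n*=np.sign(n[2]); return P,n
print("bench",np.median(C[box(280,360,180,260)][:,2]))
for nm,b in dict(big=(362,460,155,222),small=(405,475,258,310),orange=(410,505,335,412)).items():
    m=box(*b)&(C[...,2]>.004)&(C[...,2]<.014)
    rect=cv2.minAreaRect((C[m][:,:2]*1000).astype(np.float32)); print(nm,rect,np.median(C[m][:,2]))
    y=box(*b)&(H>25)&(H<35)&(S>150)&(V>150); print(" yellow",C[y].mean(0).round(4))
    g=box(*b)&(C[...,2]>.03); 
    if g.sum(): print(" grip",C[g].mean(0).round(4),C[g].max(0).round(4),C[g].min(0).round(4), cv2.minAreaRect((C[g][:,:2]*1000).astype(np.float32)))
g=box(145,262,155,232)&(H>55)&(H<90)&(S>80)
P,n=fit(g); print("bed n",n,np.degrees(np.arccos(n[2])),P.mean(0),len(P))
xs=n; ax=np.array([0,0,1])-n[2]*n; ax/=np.linalg.norm(ax); print("upslope",ax, np.degrees(np.arctan2(ax[1],ax[0])))
print("green rect",cv2.minAreaRect((P[:,:2]*1000).astype(np.float32)))
cc=[cv2.resize(f["img"][150:230,360:470],(440,320),interpolation=cv2.INTER_CUBIC), cv2.resize(f["img"][150:235,145:265],None,fx=4,fy=4,interpolation=cv2.INTER_CUBIC)[:320,:360]]
save("crop1.png",np.hstack(cc))
E
```

```text
bench -0.0006402588807550291
big ((592.387939453125, -206.74937438964844), (143.4991455078125, 216.64529418945312), 2.2936196327209473) 0.007568230804779086
 yellow [ 0.5983 -0.1454  0.008 ]
 grip [ 0.5692 -0.182   0.145 ] [0.6128 0.0161 1.1714] [ 0.4061 -0.2127  0.0302] ((495.8525390625, -109.34444427490234), (44.97951126098633, 305.24176025390625), 43.97883987426758)
small ((388.82379150390625, -269.360595703125), (148.9925079345703, 99.22483825683594), 87.92271423339844) 0.006146776163961198
 yellow [ 0.3871 -0.3198  0.006 ]
 grip [ 0.3877 -0.2306  0.1833] [0.4061 0.0161 1.1714] [ 0.3651 -0.2745  0.0302] ((385.546142578125, -129.20140075683594), (290.6835632324219, 40.41157150268555), 89.87960052490234)
orange ((191.013916015625, -313.67901611328125), (161.11538696289062, 202.83644104003906), 0.8496080040931702) 0.007403150047112228
 yellow [ 0.2214 -0.3781  0.013 ]
 grip [ 0.2207 -0.2709  0.1753] [0.4061 0.0161 1.1714] [ 0.1704 -0.3268  0.0303] ((301.8735656738281, -162.36305236816406), (411.5094909667969, 38.338226318359375), 54.401432037353516)
bed n [-0.42297233 -0.01039379  0.90608299] 25.03045940061772 [0.55478199 0.24281759 0.04871137] 2978
upslope [0.90580955 0.02225865 0.42310001] 1.4076582751778715
green rect ((565.8071899414062, 243.39013671875), (117.5732192993164, 205.18301391601562), 1.1868270635604858)
```

View pics/crop1.png

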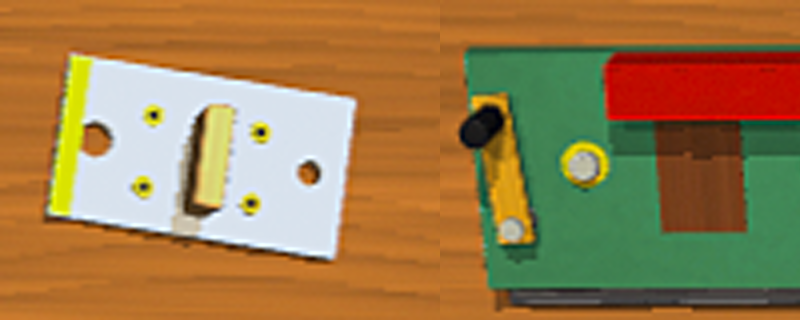

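The crop confirms the large white template: its yellow stripe and big hole are at the left (+y) end, the grip is at its middle, and it lies flat. The keeper is open and points up the slope, with the big pin beside it.

```bash
cat >> h.py <<'E'
def ray(f,px,plane_p,plane_n=(0,0,1)):
    p=cv2.undistortPoints(np.array(px,float).reshape(-1,1,2),K(f),np.array(f["distortion"],float)).reshape(-1,2)
    d=np.c_[p,np.ones(len(p))]@f["W"][:3,:3].T; o=f["W"][:3,3]; n=np.array(plane_n,float)
    return o+d*(((np.array(plane_p)-o)@n)/(d@n))[:,None]
def white(f,guess,half):
    hsv=cv2.cvtColor(f["img"],cv2.COLOR_RGB2HSV); H,S,V=[hsv[...,i].astype(int) for i in range(3)]
    C=cloud(f); near=np.hypot(C[...,0]-guess[0],C[...,1]-guess[1])<half
    m=near&(((S<60)&(V>150))|((H>25)&(H<35)&(S>180)&(V>150)))
    n,l,st,_=cv2.connectedComponentsWithStats(m.astype(np.uint8)); k=1+np.argmax(st[1:,4]); return l==k
E
python3 - <<'E'
from h import *
for nm in ["top","scene"]:
    f=pickle.load(open(nm+"0.pkl","rb")); m=white(f,(.594,-.21),.12)
    c=max(cv2.findContours(m.astype(np.uint8),cv2.RETR_EXTERNAL,cv2.CHAIN_APPROX_NONE)[0],key=len).reshape(-1,2)
    P=ray(f,cv2.convexHull(c).reshape(-1,2),(0,0,.008)); print(nm,cv2.minAreaRect((P[:,:2]*1000).astype(np.float32)))
    if nm=="top":
        C=cloud(f); hsv=cv2.cvtColor(f["img"],cv2.COLOR_RGB2HSV)
        g=(np.hypot(C[...,0]-.594,C[...,1]+.205)<.06)&(C[...,2]>.035)&(C[...,2]<.07); print("grip top z",np.median(C[g][:,2]),C[g][:,:2].mean(0),cv2.minAreaRect((C[g][:,:2]*1000).astype(np.float32)))
    else:
        C=cloud(f); g=(np.hypot(C[...,0]-.594,C[...,1]+.205)<.06)&(C[...,2]>.047)&(C[...,2]<.07); print("grip top z",np.median(C[g][:,2]),C[g][:,:2].mean(0))
n=np.array([-.42297,-.0104,.9061]); n/=np.linalg.norm(n); p0=np.array([.55478,.24282,.04871])
f=pickle.load(open("top0.pkl","rb"))
P=ray(f,[[180.7,191.2],[238.5,191.5]],p0+.008*n,n)-.008*n; print("pins feet",P.round(4),np.linalg.norm(P[0]-P[1]),P.mean(0).round(4))
print(np.array(r.grab_frame("wrist")["tool_from_camera"]).round(4).tolist())
E
```

```text
top ((591.287353515625, -203.67037963867188), (159.75051879882812, 90.353759765625), 82.5078125)
grip top z 0.04876653058670288 [ 0.58500835 -0.20108578] ((585.232421875, -201.9271240234375), (16.970455169677734, 56.17597198486328), 84.35968780517578)
scene ((590.2901611328125, -208.63150024414062), (145.98411560058594, 91.5822525024414), 82.51139831542969)
grip top z 0.04972549954076422 [ 0.586219   -0.19839987]
pins feet [[0.5686 0.2862 0.0557]
 [0.5708 0.1657 0.0553]] 0.12051945522083495 [0.5697 0.2259 0.0555]
[[-0.0009, -0.9614, -0.2752, 0.0701], [1.0, -0.0009, -0.0004, -0.0002], [0.0001, -0.2752, 0.9614, -0.1424], [0.0, 0.0, 0.0, 1.0]]
```

>>> send_rows(
  rows=[
    [0.06,-0.068,0.003,0,0,0.016],
    [0.12,-0.136,0.006,0,0,0.032],
    [0.18,-0.204,0.01,0,0,0.048],
    [0.24,-0.272,0.013,0,0,0.064],
    [0.3,-0.34,0.016,0,0,0.08],
    [0.35,-0.4,0.02,0,0,0.1],
    [0.4,-0.458,0.023,0,0,0.12],
    [0.45,-0.516,0.026,0,0,0.14],
    [0.5,-0.573,0.03,0,0,0.15],
    [0.52,-0.6,0.033,0,0,0.156],
  ],
  fingers=0.3,
)

```text
t: 0.98
ee_pos: [0.4368, 0.3135, 0.2479]
ee_rot: [[-0.992, 0.129, -0.0], [0.129, 0.992, -0.0], [0.0, -0.0, -1.0]]
wrist_force: [1.0, -0.4, -0.2]
finger_gap: 0.697
gripper_force: 0.0
```

>>> send_rows(
  rows=[
    [0.03,-0.03,0,0,0,0],
    [0.06,-0.06,0,0,0,0],
    [0.075,-0.085,0,0,0,0],
    [0.075,-0.085,0,0,0,0],
    [0.075,-0.085,0,0,0,0],
    [0.075,-0.085,0,0,0,0],
    [0.075,-0.085,0,0,0,0],
    [0.075,-0.085,0,0,0,0],
    [0.075,-0.085,0,0,0,0],
    [0.075,-0.085,0,0,0,0],
  ],
)

```text
t: 1.82
ee_pos: [0.4805, 0.2649, 0.2479]
ee_rot: [[-0.992, 0.129, -0.0], [0.129, 0.992, 0.0], [0.0, 0.0, -1.0]]
wrist_force: [-0.2, -1.9, 0.2]
finger_gap: 0.707
gripper_force: 0.0
```

```bash
python3 - <<'E'
from h import *
f=grab("wrist"); pickle.dump(f,open("w1.pkl","wb")); save("w1.png",f["img"]); print(f["vfov"])
print(proj(f,[[.5686,.2862,.0557],[.5708,.1657,.0553]]))
E
```

```text
65.74212783404025
[[358.2041063  291.75520141]
 [238.20240642 307.87214938]]
```

View pics/w1.png

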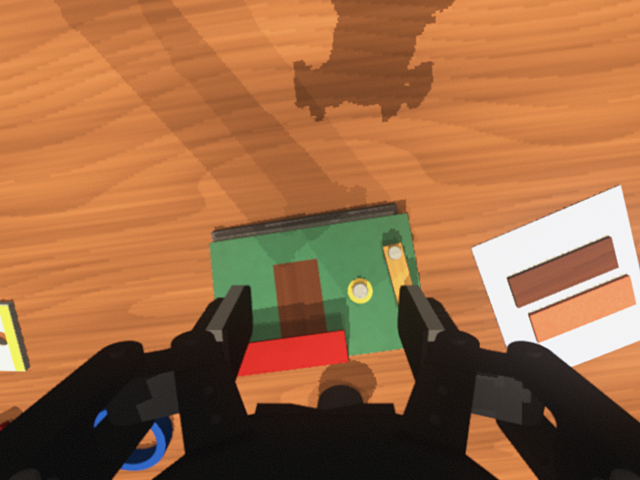

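The wrist view shows the big pin at (360,291), close to the predicted (358,292). The fingers hide the small pin near (238,308). The bed estimate holds, so I'll go to the template.

>>> send_rows(
  rows=[
    [0.015,-0.066,-0.008,0,0,0],
    [0.03,-0.132,-0.016,0,0,0],
    [0.045,-0.198,-0.024,0,0,0],
    [0.06,-0.264,-0.032,0,0,0],
    [0.075,-0.33,-0.04,0,0,0],
    [0.09,-0.396,-0.048,0,0,0],
    [0.105,-0.462,-0.056,0,0,0],
    [0.12,-0.528,-0.064,0,0,0],
    [0.135,-0.594,-0.072,0,0,0],
    [0.15,-0.66,-0.08,0,0,0],
  ],
)

```text
t: 2.7
ee_pos: [0.5712, -0.1334, 0.1997]
ee_rot: [[-0.992, 0.129, 0.0], [0.129, 0.992, 0.0], [-0.0, 0.0, -1.0]]
wrist_force: [0.9, -0.2, 0.2]
finger_gap: 0.699
gripper_force: 0.0
```

>>> send_rows(
  rows=[
    [0.014,-0.06,-0.02,0,0,0],
    [0.025,-0.119,-0.04,0,0,0],
    [0.025,-0.119,-0.07,0,0,0],
    [0.025,-0.119,-0.1,0,0,0],
    [0.025,-0.119,-0.13,0,0,0],
    [0.025,-0.119,-0.13,0,0,0],
    [0.025,-0.119,-0.13,0,0,0],
    [0.025,-0.119,-0.13,0,0,0],
    [0.025,-0.119,-0.13,0,0,0],
    [0.025,-0.119,-0.13,0,0,0],
  ],
)

```text
t: 3.53
ee_pos: [0.5867, -0.2032, 0.1232]
ee_rot: [[-0.992, 0.13, 0.002], [0.13, 0.992, -0.001], [-0.002, -0.0, -1.0]]
wrist_force: [0.4, 0.4, 0.4]
finger_gap: 0.7
gripper_force: 0.0
```

```bash
python3 - <<'E'
from h import *
f=grab("wrist"); pickle.dump(f,open("w2.pkl","wb")); save("w2.png",f["img"])
s=r.observe(); print(s["ee_pos"],f["range_z"][0:400:80,0:640:80].round(3))
R=np.array([[np.cos(a:=np.radians(-7.5)),-np.sin(a)],[np.sin(a),np.cos(a)]]); g=np.array([.5855,-.2025])
for p in [(6,60),(6,-60),(51,80),(51,-80),(-39,80),(-39,-80)]: print(p,proj(f,np.r_[g+R@np.array(p)/1000,.008]))
E
```

```text
[ 0.58659348 -0.20316973  0.12298654] [[0.231 0.233 0.232 0.235 0.233 0.233 0.235 0.233]
 [0.246 0.246 0.246 0.247 0.248 0.246 0.247 0.246]
 [0.261 0.262 0.262 0.262 0.261 0.262 0.26  0.261]
 [0.279 0.278 0.277 0.273 0.224 0.278 0.277 0.277]
 [0.297 0.296 0.297 0.13  0.297 0.147 0.298 0.297]]
(6, 60) [[408.90833263 235.15827165]]
(6, -60) [[242.96035055 235.14482569]]
(51, 80) [[431.40943728 292.14383577]]
(51, -80) [[220.35774244 292.12215309]]
(-39, 80) [[441.74094639 172.65041095]]
(-39, -80) [[210.23681059 172.63650335]]
```

View pics/w2.png

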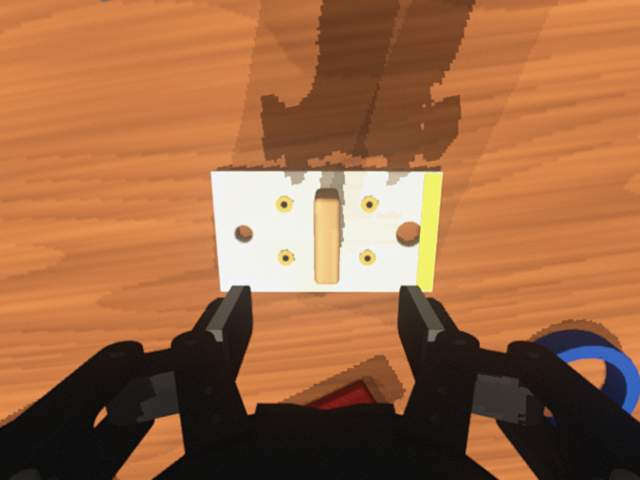

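The predicted corners match the picture within 2 px: plate corners at (211,171) to (433,292), the grip at (327,235), and the fingers straddling it. I'll descend and grasp.

>>> send_rows(
  rows=[
    [0,0,-0.04,0,0,0],
    [0,0,-0.08,0,0,0],
    [0,0,-0.12,0,0,0],
    [0,0,-0.15,0,0,0],
    [0,0,-0.168,0,0,0],
    [0,0,-0.178,0,0,0],
    [0,0,-0.178,0,0,0],
    [0,0,-0.178,0,0,0],
    [0,0,-0.178,0,0,0],
    [0,0,-0.178,0,0,0],
  ],
)

```text
t: 4.42
ee_pos: [0.5868, -0.2034, 0.0163]
ee_rot: [[-0.992, 0.13, 0.002], [0.13, 0.992, -0.001], [-0.002, -0.0, -1.0]]
wrist_force: [0.5, -0.1, -0.3]
finger_gap: 0.704
gripper_force: 0.0
```

>>> send_rows(
  rows=[
    [0,0,0,0,0,0],
    [0,0,0,0,0,0],
    [0,0,0,0,0,0],
    [0,0,0,0,0,0],
    [0,0,0,0,0,0],
    [0,0,0,0,0,0],
    [0,0,0,0,0,0],
    [0,0,0,0,0,0],
    [0,0,0,0,0,0],
    [0,0,0,0,0,0],
  ],
  fingers=1.0,
  squeeze=60,
)

```text
t: 5.25
ee_pos: [0.5862, -0.203, 0.0154]
ee_rot: [[-0.992, 0.13, 0.0], [0.13, 0.992, 0.0], [-0.0, 0.0, -1.0]]
wrist_force: [-1.1, 1.6, 5.7]
finger_gap: 0.182
gripper_force: 59.5
```

```bash
cat >> h.py <<'E'
from scipy.spatial.transform import Rotation as Ro
O=np.array([.5697,.2259,.0555]); YAW=1.2
def bedR(yaw=None):
    return Ro.from_euler('z',YAW if yaw is None else yaw,degrees=True).as_matrix()@Ro.from_euler('y',-25,degrees=True).as_matrix()
def toolR(): return bedR()@np.diag([-1,1,-1.])   # tool x=-ex,y=ey,z=-ez
def need(p,R,cur=None):
    s=r.observe() if cur is None else cur
    return ((np.array(p)-s["ee_pos"])/.6).round(4),(Ro.from_matrix(np.array(R)@np.array(s["ee_rot"]).T).as_rotvec(degrees=True)/45).round(4)
E
python3 - <<'E'
from h import *
p=O+bedR()@np.array([-.0753,0,.0274]); print(p,need(p,toolR()),need(p+[-.02,0,.12],toolR()))
E
```

```text
[0.48989279 0.22422828 0.04850968] (array([-0.1604,  0.712 ,  0.0551]), array([-0.0305, -0.5547,  0.1893])) (array([-0.1938,  0.712 ,  0.2551]), array([-0.0305, -0.5547,  0.1893]))
```

>>> send_rows(
  rows=[
    [0,0,0.02,0,0,0],
    [0,0,0.06,0,0,0],
    [0,0,0.11,0,0,0],
    [0,0,0.17,0,0,0],
    [0,0,0.23,0,0,0],
    [0,0,0.28,0,0,0],
    [-0.01,0.03,0.3,0,0,0],
    [-0.02,0.08,0.3,0,0,0],
    [-0.03,0.13,0.3,0,0,0],
    [-0.04,0.18,0.3,0,0,0],
  ],
)

```text
t: 6.08
ee_pos: [0.5609, -0.0942, 0.1955]
ee_rot: [[-0.991, 0.131, -0.0], [0.131, 0.991, 0.0], [0.0, 0.0, -1.0]]
wrist_force: [0.8, 0.5, -3.1]
finger_gap: 0.178
gripper_force: 58.6
```

>>> send_rows(
  rows=[
    [-0.015,0.053,0,-0.003,-0.055,0.019],
    [-0.03,0.106,0,-0.006,-0.11,0.038],
    [-0.045,0.16,0,-0.009,-0.165,0.057],
    [-0.06,0.212,0,-0.012,-0.22,0.076],
    [-0.075,0.265,0,-0.015,-0.278,0.095],
    [-0.09,0.318,0,-0.018,-0.333,0.114],
    [-0.105,0.37,0,-0.021,-0.388,0.133],
    [-0.12,0.424,-0.02,-0.024,-0.444,0.152],
    [-0.135,0.477,-0.03,-0.027,-0.5,0.17],
    [-0.15,0.53,-0.045,-0.0305,-0.555,0.19],
  ],
)

```text
t: 6.92
ee_pos: [0.473, 0.2166, 0.17]
ee_rot: [[-0.91, -0.018, 0.414], [-0.016, 1.0, 0.008], [-0.414, 0.001, -0.91]]
wrist_force: [2.0, -0.5, -3.9]
finger_gap: 0.179
gripper_force: 58.7
```

```bash
python3 - <<'E'
from h import *
p=O+bedR()@np.array([-.0753,0,.0274]); print(need(p,toolR()))
E
```

```text
(array([ 0.0281,  0.0127, -0.2024]), array([-0.0006, -0.0114,  0.004 ]))
```

>>> send_rows(
  rows=[
    [0.01,0,-0.03,0,0,0],
    [0.02,0,-0.06,0,0,0],
    [0.03,0,-0.09,0,0,0],
    [0.032,0,-0.12,0,0,0],
    [0.032,0,-0.14,0,0,0],
    [0.032,0,-0.15,0,0,0],
    [0.032,0,-0.16,0,0,0],
    [0.032,0,-0.16,0,0,0],
    [0.032,0,-0.16,0,0,0],
    [0.032,0,-0.16,0,0,0],
  ],
)

```text
t: 7.75
ee_pos: [0.4939, 0.2149, 0.0745]
ee_rot: [[-0.91, -0.016, 0.414], [-0.015, 1.0, 0.006], [-0.414, -0.001, -0.91]]
wrist_force: [-0.2, 0.5, -2.8]
finger_gap: 0.178
gripper_force: 59.0
```

```bash
python3 - <<'E'
from h import *
p=O+bedR()@np.array([-.0753,0,.0274]); print(need(p,toolR()))
f=grab("wrist"); pickle.dump(f,open("w3.pkl","wb")); save("w3.png",f["img"])
t=grab("top"); pickle.dump(t,open("t3.pkl","wb")); save("wt3.png",np.vstack([f["img"][60:],cv2.resize(t["img"][130:250,120:280],(640,480),interpolation=cv2.INTER_CUBIC)])[:,:][::1][:900]) 
a=f["img"]; b=cv2.resize(t["img"][140:250,130:270],(560,440),interpolation=cv2.INTER_CUBIC)
c=np.zeros((480,800,3),np.uint8); c[:360,:480]=cv2.resize(a,(480,360)); c[:252,480:]=cv2.resize(b,(320,252)); save("m3.png",c)
# predicted in-hand features: tool frame of template
s=r.observe(); Rt=np.array(s["ee_rot"])@np.diag([-1,1,-1.]); g=s["ee_pos"]+Rt@np.array([-.0007,0,-.0154])
for q in [(6,60,8),(6,-60,8),(51,80,8),(51,-80,8),(-39,80,8),(-39,-80,8)]: print(q,proj(f,g+Rt@(np.array(q)/1000)).round(1))
for q in [(0,60,8),(0,-60,8)]: print("pin",q,proj(f,O+bedR()@(np.array(q)/1000)).round(1))
E
```

```text
(array([-0.0067,  0.0156, -0.0433]), array([ 0.0015, -0.0123,  0.0064]))
(6, 60, 8) [[460.9 305. ]]
(6, -60, 8) [[192.  305.1]]
(51, 80, 8) [[492.1 389.2]]
(51, -80, 8) [[160.7 389.3]]
(-39, 80, 8) [[519.7 205.9]]
(-39, -80, 8) [[133.4 206.1]]
pin (0, 60, 8) [[446.7 365.7]]
pin (0, -60, 8) [[238.2 366.4]]
```

View pics/w3.png

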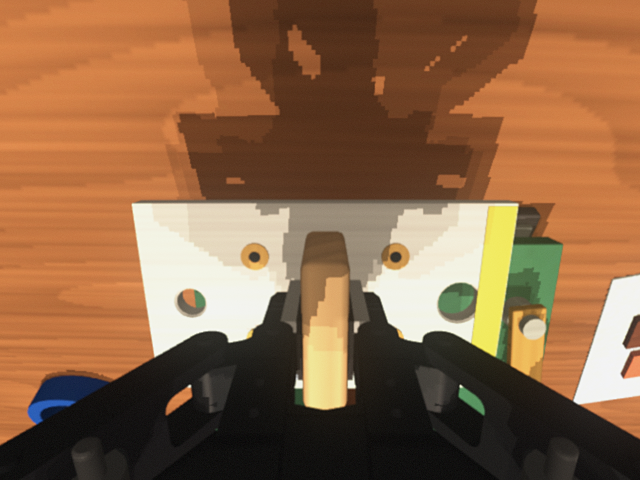

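```bash
python3 - <<'E'
from h import *
t=pickle.load(open("t3.pkl","rb")); t0=pickle.load(open("top0.pkl","rb")); s=r.observe()
Rt=np.array(s["ee_rot"])@np.diag([-1,1,-1.]); g=s["ee_pos"]+Rt@np.array([-.0007,0,-.0154])
for q in [(6,60,8),(6,-60,8),(51,80,8),(51,-80,8),(-39,80,8),(-39,-80,8)]: print(q,proj(t,g+Rt@(np.array(q)/1000)).round(1))
w1=pickle.load(open("w1.pkl","rb"))
for q in [(0,60,8),(0,-60,8)]: P=O+bedR()@(np.array(q)/1000); print("pin",q,"top",proj(t0,P).round(1),"w1",proj(w1,P).round(1))
a=cv2.resize(t["img"][150:235,140:260],None,fx=5,fy=5,interpolation=cv2.INTER_CUBIC)[:, :600]
b=cv2.resize(w1["img"][265:325,330:390],(200,200),interpolation=cv2.INTER_CUBIC); c=cv2.resize(t0["img"][175:207,165:197],(200,200),interpolation=cv2.INTER_CUBIC)
d=cv2.resize(t0["img"][175:207,222:254],(200,200),interpolation=cv2.INTER_CUBIC)
o=np.zeros((600,800,3),np.uint8); o[:425,:600]=a; o[:200,600:]=b; o[200:400,600:]=c; o[400:,600:]=d; save("m4.png",o)
E
```

```text
(6, 60, 8) [[183.7 221.7]]
(6, -60, 8) [[241.9 222.1]]
(51, 80, 8) [[172.3 200.7]]
(51, -80, 8) [[250.9 201.3]]
(-39, 80, 8) [[175.7 242. ]]
(-39, -80, 8) [[252.2 242.5]]
pin (0, 60, 8) top [[180.8 191.3]] w1 [[358.1 291.6]]
pin (0, -60, 8) top [[238.4 191.4]] w1 [[236.  308.4]]
```

View pics/m4.png

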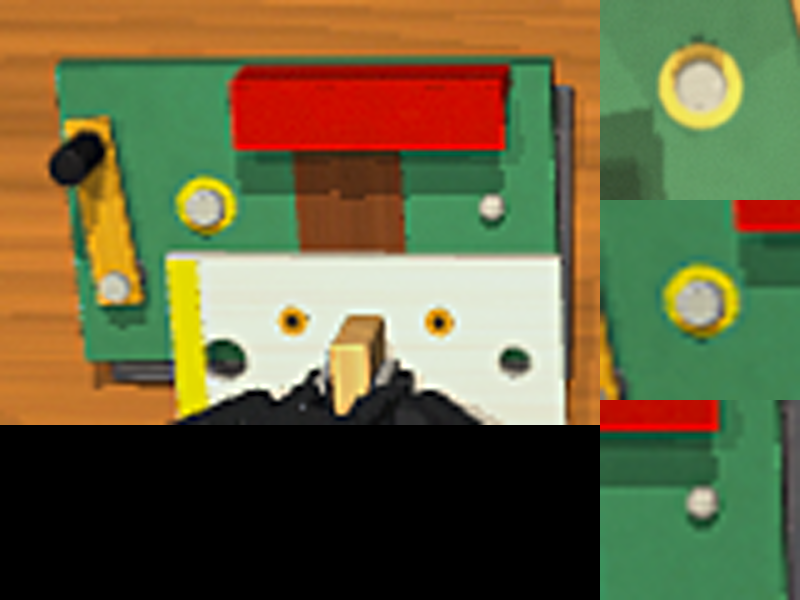

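```bash
sed -i 's/^O=.*; YAW/O=np.array([.5692,.2283,.0555]); YAW/' h.py; python3 - <<'E'
from h import *
for x in (-.0753,-.0053): print(need(O+bedR()@np.array([x,0,.0274]),toolR()))
E
```

```text
(array([-0.0078,  0.0188, -0.0438]), array([ 0.0006, -0.0115,  0.0059]))
(array([0.0979, 0.021 , 0.0056]), array([ 0.0006, -0.0115,  0.0059]))
```

>>> send_rows(
  rows=[
    [-0.002,0.006,-0.005,0,-0.004,0.002],
    [-0.004,0.012,-0.015,0,-0.008,0.004],
    [-0.006,0.0188,-0.025,0,-0.0115,0.006],
    [-0.008,0.0188,-0.035,0,-0.0115,0.006],
    [-0.008,0.0188,-0.044,0,-0.0115,0.006],
    [-0.008,0.0188,-0.044,0,-0.0115,0.006],
    [-0.008,0.0188,-0.044,0,-0.0115,0.006],
    [-0.008,0.0188,-0.044,0,-0.0115,0.006],
    [-0.008,0.0188,-0.044,0,-0.0115,0.006],
    [-0.008,0.0188,-0.044,0,-0.0115,0.006],
  ],
)

```text
t: 8.68
ee_pos: [0.4891, 0.2265, 0.048]
ee_rot: [[-0.906, -0.021, 0.422], [-0.019, 1.0, 0.008], [-0.422, -0.001, -0.907]]
wrist_force: [-0.1, 0.5, -2.9]
finger_gap: 0.181
gripper_force: 59.0
```

```bash
python3 - <<'E'
from h import *
for x in (-.0753,-.0053): print(need(O+bedR()@np.array([x,0,.0274]),toolR()))
print(r.observe()["ee_pos"],r.observe()["wrist_force"])
E
```

```text
(array([0.0005, 0.0002, 0.0009]), array([ 0.0008, -0.0007, -0.0003]))
(array([0.1062, 0.0024, 0.0502]), array([ 0.0008, -0.0007, -0.0003]))
[0.48911976 0.22651166 0.04795371] [-0.08233989  0.47121802 -2.88723653]
```

>>> send_rows(
  rows=[
    [0.008,0.0002,0.004,0,0,0],
    [0.018,0.0004,0.0085,0,0,0],
    [0.029,0.0007,0.0138,0,0,0],
    [0.041,0.001,0.0195,0,0,0],
    [0.053,0.0012,0.025,0,0,0],
    [0.064,0.0015,0.0305,0,0,0],
    [0.074,0.0017,0.035,0,0,0],
    [0.083,0.0019,0.0395,0,0,0],
    [0.083,0.0019,0.0395,0,0,0],
    [0.083,0.0019,0.0395,0,0,0],
  ],
)

```text
t: 9.52
ee_pos: [0.5388, 0.2273, 0.0714]
ee_rot: [[-0.906, -0.02, 0.422], [-0.019, 1.0, 0.008], [-0.422, -0.001, -0.907]]
wrist_force: [-1.4, -0.4, -3.1]
finger_gap: 0.184
gripper_force: 59.2
```

```bash
python3 - <<'E'
from h import *
print(need(O+bedR()@np.array([-.0053,0,.0274]),toolR()))
t=grab("top"); s=r.observe(); pickle.dump((t,s),open("t5.pkl","wb"))
Rt=np.array(s["ee_rot"])@np.diag([-1,1,-1.]); g=s["ee_pos"]+Rt@np.array([-.0007,0,-.0154])
for q in [(6,60,8),(6,-60,8)]: print(q,proj(t,g+Rt@(np.array(q)/1000)).round(1))
f=grab("wrist")
o=np.zeros((600,800,3),np.uint8); o[:360,:800]=cv2.resize(t["img"][170:224,150:270],(800,360),interpolation=cv2.INTER_CUBIC)
o[360:600,:400]=cv2.resize(f["img"][240:360,120:320],(400,240)); o[360:600,400:]=cv2.resize(f["img"][240:360,350:550],(400,240)); save("m5.png",o)
E
```

```text
(array([0.0234, 0.0011, 0.0112]), array([ 0.001 , -0.0011,  0.0007]))
(6, 60, 8) [[179.2 200.6]]
(6, -60, 8) [[237.  200.7]]
```

View pics/m5.png

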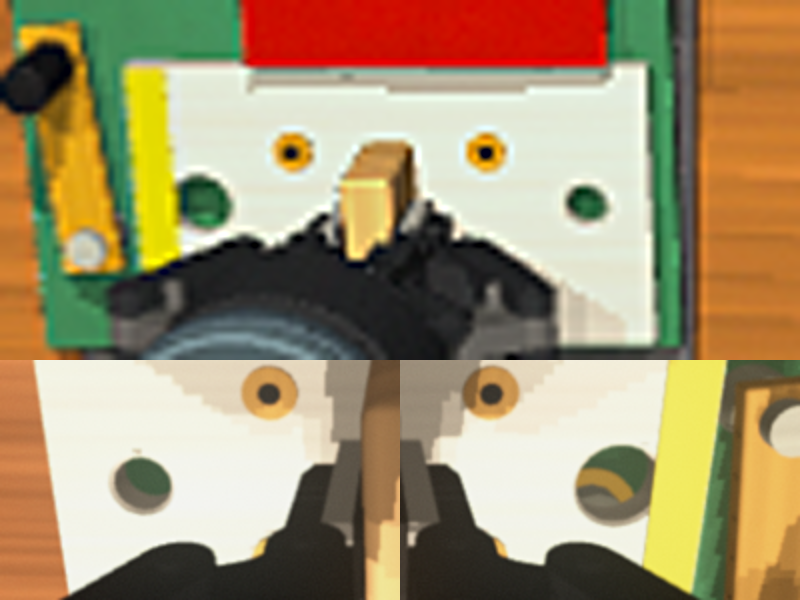

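The top crop shows both holes, at about (180.0,200.0) and (237.5,200.0) in full-frame pixels. The pins were at (180.6,191.0) and (237.8,191.0). I'll work out the remaining offset.

```bash
python3 - <<'E'
from h import *
t,s=pickle.load(open("t5.pkl","rb")); t0=pickle.load(open("top0.pkl","rb")); B=bedR(); n=B[:,2]
Rt=np.array(s["ee_rot"])@np.diag([-1,1,-1.]); pt=s["ee_pos"]+Rt@np.array([0,0,-.0154+.008-.029+.029])
print("plate z over bed mm",((pt-O)@n*1000-8))
C=cloud(t); hs=[]
for u0 in (195,250,165+10): 
    q=C[194:198,u0]; print("depth z over bed",((q-np.array([.5697,.2259,.0555]))@n*1000).round(1))
H=ray(t,[[180.0,200.0],[237.5,200.0]],pt,Rt[:,2]); P=ray(t0,[[180.6,191.0],[237.8,191.0]],np.array([.5697,.2259,.0555])+.008*n,n)
d=(P-H)@B*1000; print("pin-hole in bed axes",d.round(2),"pin feet mid",(P.mean(0)-.008*n).round(4))
E
```

```text
plate z over bed mm 11.781644047744688
depth z over bed [22.4 17.4 21.8 17.2]
depth z over bed [-1.3  0.7 -0.2 -0.4]
depth z over bed [23.  19.8 22.5 18. ]
pin-hole in bed axes [[ 15.89   0.16 -11.91]
 [ 15.84   0.19 -12.02]] pin feet mid [0.5704 0.2267 0.0558]
```

>>> send_rows(
  rows=[
    [0.004,0.0001,0.0019,0,0,0],
    [0.008,0.0003,0.0038,0,0,0],
    [0.012,0.0004,0.0056,0,0,0],
    [0.016,0.0005,0.0075,0,0,0],
    [0.02,0.0007,0.0094,0,0,0],
    [0.0239,0.0008,0.0112,0,0,0],
    [0.0239,0.0008,0.0112,0,0,0],
    [0.0253,0.0008,0.0082,0,0,0],
    [0.0267,0.0008,0.0052,0,0,0],
    [0.0267,0.0008,0.0052,0,0,0],
  ],
)

```text
t: 10.45
ee_pos: [0.5544, 0.2279, 0.0738]
ee_rot: [[-0.907, -0.021, 0.421], [-0.02, 1.0, 0.008], [-0.421, -0.001, -0.907]]
wrist_force: [-0.2, -0.3, -3.3]
finger_gap: 0.177
gripper_force: 59.2
```

```bash
python3 - <<'E'
from h import *
s=r.observe(); print(((s["ee_pos"]-O)@bedR()*1000).round(2),"force bed",(s["wrist_force"]@bedR()).round(1), need(O+bedR()@np.array([-.0051,0,.0154]),toolR()))
t=grab("top"); save("t6.png",cv2.resize(t["img"][170:224,150:270],(800,360),interpolation=cv2.INTER_CUBIC))
E
```

```text
[-5.66 -0.12 22.81] force bed [-1.6 -0.3 -2.9] (array([ 0.0061,  0.0003, -0.0108]), array([ 0.0019, -0.0023, -0.0006]))
```

>>> send_rows(
  rows=[
    [0.0008,0.0001,0.0003,0,0,0],
    [0.0015,0.0001,-0.0012,0,0,0],
    [0.0022,0.0001,-0.0027,0,0,0],
    [0.0029,0.0001,-0.0042,0,0,0],
    [0.0036,0.0001,-0.0057,0,0,0],
    [0.0036,0.0001,-0.0057,0,0,0],
    [0.0036,0.0001,-0.0057,0,0,0],
    [0.0036,0.0001,-0.0057,0,0,0],
    [0.0036,0.0001,-0.0057,0,0,0],
    [0.0036,0.0001,-0.0057,0,0,0],
  ],
)

```text
t: 11.33
ee_pos: [0.5568, 0.2281, 0.0709]
ee_rot: [[-0.907, -0.021, 0.421], [-0.02, 1.0, 0.008], [-0.422, -0.001, -0.907]]
wrist_force: [1.2, 0.7, -3.8]
finger_gap: 0.181
gripper_force: 59.2
```

```bash
python3 - <<'E'
from h import *
s=r.observe(); print(((s["ee_pos"]-O)@bedR()*1000).round(2),"force bed",(s["wrist_force"]@bedR()).round(1),"torque bed",(s["ft_torque"]@bedR()).round(2))
E
```

```text
[-4.67  0.05 19.21] force bed [-0.4  0.7 -3.9] torque bed [-0.    0.75  0.03]
```

No contact force with the underside about 4 mm above the bed, so the pins are in the holes. I'll continue lowering.

>>> send_rows(
  rows=[
    [0.0005,0,-0.0011,0,0,0],
    [0.001,0,-0.0022,0,0,0],
    [0.0015,0,-0.0034,0,0,0],
    [0.002,0,-0.0045,0,0,0],
    [0.0024,0,-0.0055,0,0,0],
    [0.0024,0,-0.0055,0,0,0],
    [0.0024,0,-0.0055,0,0,0],
    [0.0024,0,-0.0055,0,0,0],
    [0.0024,0,-0.0055,0,0,0],
    [0.0024,0,-0.0055,0,0,0],
  ],
)

```text
t: 12.17
ee_pos: [0.5581, 0.228, 0.0679]
ee_rot: [[-0.907, -0.021, 0.422], [-0.02, 1.0, 0.008], [-0.422, -0.001, -0.907]]
wrist_force: [-4.2, -2.0, 5.0]
finger_gap: 0.18
gripper_force: 60.4
```

```bash
python3 - <<'E'
from h import *
s=r.observe(); print(((s["ee_pos"]-O)@bedR()*1000).round(2),"force bed",(s["wrist_force"]@bedR()).round(1),"torque bed",(s["ft_torque"]@bedR()).round(2))
E
```

```text
[-4.81 -0.08 15.92] force bed [-1.8 -1.9  6.4] torque bed [-0.05  0.87  0.01]
```

>>> send_rows(
  rows=[
    [0.0003,0,-0.0006,0,0,0],
    [0.0005,0,-0.0012,0,0,0],
    [0.0005,0,-0.0012,0,0,0],
    [0.0005,0,-0.0012,0,0,0],
    [0.0005,0,-0.0012,0,0,0],
    [0.0005,0,-0.0012,0,0,0],
    [0.0005,0,-0.0012,0,0,0],
    [0.0005,0,-0.0012,0,0,0],
    [0.0005,0,-0.0012,0,0,0],
    [0.0005,0,-0.0012,0,0,0],
  ],
)

```text
t: 13.0
ee_pos: [0.5581, 0.228, 0.0678]
ee_rot: [[-0.906, -0.021, 0.422], [-0.02, 1.0, 0.008], [-0.422, -0.001, -0.906]]
wrist_force: [-12.1, -3.7, 17.5]
finger_gap: 0.181
gripper_force: 62.6
```

```bash
python3 - <<'E'
from h import *
s=r.observe(); print(((s["ee_pos"]-O)@bedR()*1000).round(2),"force bed",(s["wrist_force"]@bedR()).round(1),"torque bed",(s["ft_torque"]@bedR()).round(2))
E
```

```text
[-4.84 -0.09 15.88] force bed [-3.6 -3.5 21. ] torque bed [-0.41  1.19 -0.03]
```

>>> send_rows(
  rows=[
    [0,0,0,0,0,0],
    [0,0,0,0,0,0],
    [0,0,0,0,0,0],
    [0,0,0,0,0,0],
    [0,0,0,0,0,0],
    [0,0,0,0,0,0],
    [-0.006,0,0.012,0,0,0],
    [-0.02,0,0.042,0,0,0],
    [-0.037,-0.001,0.08,0,0,0],
    [-0.056,-0.001,0.121,0,0,0],
  ],
  fingers=0.6,
)

```text
t: 13.83
ee_pos: [0.5242, 0.227, 0.1395]
ee_rot: [[-0.907, -0.021, 0.42], [-0.02, 1.0, 0.007], [-0.42, -0.002, -0.908]]
wrist_force: [1.4, 0.3, 0.9]
finger_gap: 0.396
gripper_force: 0.0
```

```bash
python3 - <<'E'
from h import *
t=grab("top"); pickle.dump(t,open("t7.pkl","wb")); f=grab("wrist"); pickle.dump((f,r.observe()),open("w7.pkl","wb"))
o=np.zeros((600,800,3),np.uint8); o[:360]=cv2.resize(t["img"][163:217,150:270],(800,360),interpolation=cv2.INTER_CUBIC)
o[360:600,:320]=cv2.resize(f["img"],(320,240)); sc=grab("scene"); o[360:600,400:]=cv2.resize(sc["img"][290:410,260:460],(400,240),interpolation=cv2.INTER_CUBIC); save("m7.png",o)
C=cloud(t); D=(C-np.array([.5697,.2259,.0555]))@bedR()*1000
m=(np.abs(D[...,1])<72)&(D[...,0]>-40)&(D[...,0]<25)&(np.abs(D[...,2]-8)<8)
A=np.c_[D[m][:,:2],np.ones(m.sum())]; w=np.abs(D[m][:,2]-8)<4; print("plate top z fit",np.linalg.lstsq(A[w],D[m][w,2],rcond=None)[0].round(4),w.sum(), r.observe()["wrist_force"])
E
```

```text
plate top z fit [5.0000e-04 7.0000e-04 8.0032e+00] 1567 [-0.50319835  0.65720775 -0.53422762]
```

View pics/m7.png

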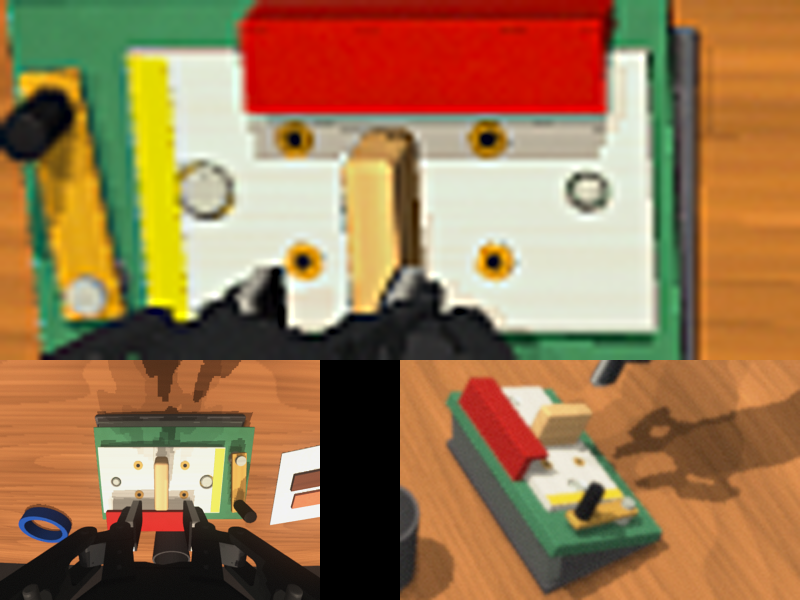

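Seated: both pins show in their holes, and the plate top fits a plane 8.0 mm above the bed with no tilt. Next is the keeper, so I'll measure its angle.

```bash
cat >> h.py <<'E'
OT=np.array([.5704,.2267,.0558])
def keeper(t):
    D=(cloud(t)-OT)@bedR()*1000; hsv=cv2.cvtColor(t["img"],cv2.COLOR_RGB2HSV); H,S,V=[hsv[...,i].astype(int) for i in range(3)]
    near=np.hypot(D[...,0]+30,D[...,1]-97)<75
    b=near&(H>14)&(H<27)&(S>130)&(V>120)&(D[...,2]>9)&(D[...,2]<22)&(np.hypot(D[...,0]+30,D[...,1]-97)>15)
    k=near&(V<60)&(D[...,2]>22)&(D[...,2]<60)
    return D,b,k
E
python3 - <<'E'
from h import *
t=pickle.load(open("t7.pkl","rb")); D,b,k=keeper(t)
for nm,m in (("brass",b),("knob",k)):
    if m.sum():
        q=np.median(D[m],0); print(nm,m.sum(),q.round(1),"v",np.arctan2(q[0]+30,97-q[1]).round(3), D[m].max(0).round(1))
kt=k&(D[...,2]>46); print(D[kt].mean(0), np.hypot(D[kt].mean(0)[0]+30,97-D[kt].mean(0)[1]))
print(r.observe()["joints"].round(2))
E
```

```text
brass 178 [ 3.8 98.3 15.6] v 1.609 [ 40.3 112.3  20.7]
knob 76 [ 30.8 100.   48.1] v 1.621 [ 36.6 108.7  56.4]
[ 29.68634076 101.8988323   50.49098153] 59.88704226649117
[-0.48  0.4  -0.18  2.15  0.96  0.39  0.09]
```

The keeper stands at v ≈ 1.61, with the knob at bed (30, 99). I'll straddle it with a loose cage and turn the tool along the arc.

```bash
python3 - <<'E'
from h import *
B=bedR(); s=r.observe()
for z in (.08,.022):print(need(O+B@np.array([.030,.0985,z]),toolR()))
E
```

```text
(array([ 0.0583,  0.1642, -0.0009]), array([-0.0014,  0.0018, -0.0005]))
(array([ 0.0991,  0.1651, -0.0885]), array([-0.0014,  0.0018, -0.0005]))
```

>>> send_rows(
  rows=[
    [0.01,0.03,0.005,0,0,0],
    [0.02,0.07,0.005,0,0,0],
    [0.035,0.11,0.005,0,0,0],
    [0.05,0.145,0.002,0,0,0],
    [0.058,0.164,-0.001,0,0,0],
    [0.058,0.164,-0.001,0,0,0],
    [0.068,0.1645,-0.022,0,0,0],
    [0.079,0.165,-0.045,0,0,0],
    [0.079,0.165,-0.045,0,0,0],
    [0.079,0.165,-0.045,0,0,0],
  ],
)

```text
t: 14.82
ee_pos: [0.5718, 0.3248, 0.1111]
ee_rot: [[-0.907, -0.02, 0.42], [-0.02, 1.0, 0.005], [-0.42, -0.004, -0.908]]
wrist_force: [-0.3, 0.5, 0.4]
finger_gap: 0.402
gripper_force: 0.0
```

```bash
python3 - <<'E'
from h import *
B=bedR(); print(need(O+B@np.array([.030,.0985,.022]),toolR()), r.observe()["wrist_force"])
f=grab("wrist"); t=grab("top"); o=np.zeros((480,800,3),np.uint8); o[:360,:480]=cv2.resize(f["img"],(480,360)); o[:360,480:]=cv2.resize(t["img"][150:222,140:204],(320,360),interpolation=cv2.INTER_CUBIC); save("m8.png",o)
E
```

```text
(array([ 0.022 ,  0.0039, -0.0382]), array([ 0.0046, -0.0038,  0.0008])) [-0.2933547   0.47095463  0.43680971]
```

View pics/m8.png

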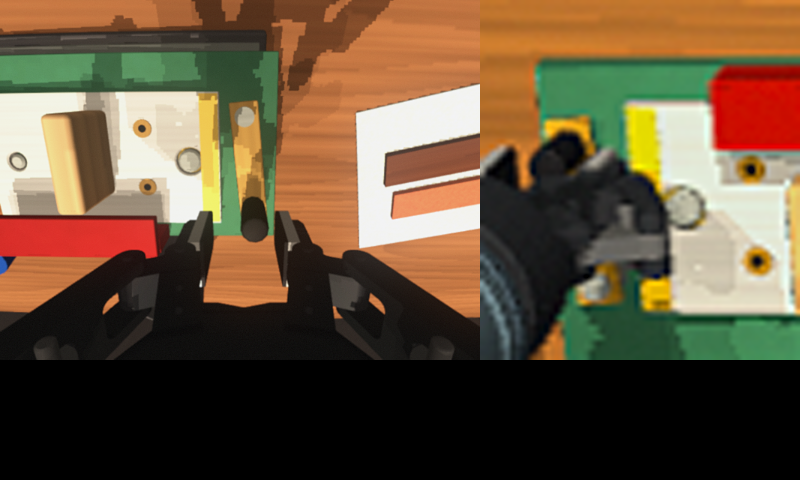

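The wrist view shows the knob between the two fingertips, slightly right of centre at (255,220) against a midline of about 246. I'll add 1.5 mm in +y and descend.

>>> send_rows(
  rows=[
    [0.003,0.0065,-0.003,0,0,0],
    [0.007,0.0065,-0.011,0,0,0],
    [0.011,0.0065,-0.019,0,0,0],
    [0.015,0.0065,-0.026,0,0,0],
    [0.019,0.0065,-0.033,0,0,0],
    [0.022,0.0065,-0.038,0,0,0],
    [0.022,0.0065,-0.038,0,0,0],
    [0.022,0.0065,-0.038,0,0,0],
    [0.022,0.0065,-0.038,0,0,0],
    [0.022,0.0065,-0.038,0,0,0],
  ],
)

```text
t: 15.75
ee_pos: [0.5856, 0.3305, 0.0899]
ee_rot: [[-0.907, -0.021, 0.422], [-0.02, 1.0, 0.008], [-0.422, -0.001, -0.907]]
wrist_force: [-0.0, 0.0, -0.1]
finger_gap: 0.399
gripper_force: 0.0
```

>>> send_rows(
  rows=[
    [0,0,0,0,0,0],
    [0,0,0,0,0,0],
    [0,0,0,0,0,0],
    [0,0,0,0,0,0],
    [0,0,0,0,0,0],
    [0,0,0,0,0,0],
    [0,0,0,0,0,0],
    [0,0,0,0,0,0],
    [0,0,0,0,0,0],
    [0,0,0,0,0,0],
  ],
  fingers=0.72,
  squeeze=20,
)

```text
t: 16.58
ee_pos: [0.5856, 0.3304, 0.0897]
ee_rot: [[-0.907, -0.021, 0.421], [-0.02, 1.0, 0.008], [-0.422, -0.001, -0.907]]
wrist_force: [-0.9, 0.0, 0.4]
finger_gap: 0.28
gripper_force: 0.0
```

```bash
python3 - <<'E'
from h import *
B=bedR(); s=r.observe(); p=(s["ee_pos"]-O)@B*1000; print(p.round(1),s["finger_gap"],s["wrist_force"].round(1))
R0=np.array(s["ee_rot"])
for lab,vs in (("A",np.linspace(1.61,.8,11)[1:]),("B",np.linspace(.8,0,11)[1:])):
    if lab=="B": R0=Rl; b0=bl
    else: b0=np.array([s["ee_pos"]])[0]
    for v in vs:
        q=O+B@np.array([-.030+.06*np.sin(v),.097-.06*np.cos(v),.022]); R=B@Ro.from_euler('z',v-np.pi/2).as_matrix()@np.diag([-1,1,-1.])
        print(lab,round(v,2),((q-b0)/.6).round(3).tolist(),(Ro.from_matrix(R@R0.T).as_rotvec(degrees=True)/45).round(3).tolist())
    Rl=R; bl=q
E
```

```text
[ 31.2 101.7  23.1] 0.2801080922372374 [-0.9  0.   0.4]
A 1.53 [-0.001, -0.012, -0.003] [0.024, -0.001, -0.049]
A 1.45 [-0.001, -0.02, -0.003] [0.067, -0.0, -0.142]
A 1.37 [-0.002, -0.028, -0.003] [0.111, 0.001, -0.236]
A 1.29 [-0.004, -0.036, -0.004] [0.154, 0.002, -0.329]
A 1.2 [-0.006, -0.044, -0.005] [0.198, 0.002, -0.423]
A 1.12 [-0.009, -0.051, -0.007] [0.241, 0.003, -0.516]
A 1.04 [-0.012, -0.059, -0.008] [0.285, 0.004, -0.61]
A 0.96 [-0.016, -0.065, -0.01] [0.328, 0.005, -0.703]
A 0.88 [-0.02, -0.072, -0.012] [0.372, 0.006, -0.797]
A 0.8 [-0.025, -0.078, -0.015] [0.415, 0.007, -0.89]
B 0.72 [-0.005, -0.006, -0.002] [0.043, 0.001, -0.092]
B 0.64 [-0.011, -0.011, -0.005] [0.086, 0.002, -0.185]
B 0.56 [-0.017, -0.015, -0.008] [0.129, 0.003, -0.277]
B 0.48 [-0.023, -0.02, -0.011] [0.172, 0.004, -0.369]
B 0.4 [-0.029, -0.023, -0.014] [0.215, 0.005, -0.462]
B 0.32 [-0.036, -0.026, -0.017] [0.258, 0.005, -0.554]
B 0.24 [-0.043, -0.028, -0.02] [0.301, 0.006, -0.646]
B 0.16 [-0.05, -0.03, -0.024] [0.344, 0.007, -0.739]
B 0.08 [-0.057, -0.031, -0.027] [0.387, 0.008, -0.831]
B 0.0 [-0.064, -0.032, -0.03] [0.43, 0.009, -0.923]
```

>>> send_rows(
  rows=[
    [-0.001,-0.012,-0.003,0.024,0,-0.049],
    [-0.001,-0.02,-0.003,0.067,0,-0.142],
    [-0.002,-0.028,-0.003,0.111,0.001,-0.236],
    [-0.004,-0.036,-0.004,0.154,0.002,-0.329],
    [-0.006,-0.044,-0.005,0.198,0.002,-0.423],
    [-0.009,-0.051,-0.007,0.241,0.003,-0.516],
    [-0.012,-0.059,-0.008,0.285,0.004,-0.61],
    [-0.016,-0.065,-0.01,0.328,0.005,-0.703],
    [-0.02,-0.072,-0.012,0.372,0.006,-0.797],
    [-0.025,-0.078,-0.015,0.415,0.007,-0.89],
  ],
)

```text
t: 17.42
ee_pos: [0.5712, 0.2842, 0.0814]
ee_rot: [[-0.662, 0.618, 0.424], [0.686, 0.728, 0.01], [-0.302, 0.297, -0.906]]
wrist_force: [0.9, 0.7, 1.5]
finger_gap: 0.28
gripper_force: 0.8
```

```bash
python3 - <<'E'
from h import *
B=bedR(); s=r.observe(); print(((s["ee_pos"]-O)@B*1000).round(1),s["finger_gap"],s["wrist_force"].round(1),s["joints"].round(2))
Rr=B.T@np.array(s["ee_rot"])@np.diag([-1,1,-1.]); print(Ro.from_matrix(Rr).as_rotvec().round(3),"want z",.8-np.pi/2)
t=grab("top"); D,b,k=keeper(t); print("brass",b.sum()); q=np.median(D[b],0); print(q, np.arctan2(q[0]+30,97-q[1]))
E
```

```text
[13.8 55.8 22.1] 0.2795151999086317 [0.9 0.7 1.5] [-0.72  0.59  0.07  2.01  0.89  0.28 -0.68]
[ 0.002 -0.001 -0.775] want z -0.7707963267948965
brass 27
[21.34531562 53.18370512 15.18173859] 0.8643519520476914
```

>>> send_rows(
  rows=[
    [-0.005,-0.006,-0.002,0.043,0.001,-0.092],
    [-0.011,-0.011,-0.005,0.086,0.002,-0.185],
    [-0.017,-0.015,-0.008,0.129,0.003,-0.277],
    [-0.023,-0.02,-0.011,0.172,0.004,-0.369],
    [-0.029,-0.023,-0.014,0.215,0.005,-0.462],
    [-0.029,-0.023,-0.014,0.215,0.005,-0.462],
    [-0.029,-0.023,-0.014,0.215,0.005,-0.462],
    [-0.029,-0.023,-0.014,0.215,0.005,-0.462],
    [-0.029,-0.023,-0.014,0.215,0.005,-0.462],
    [-0.029,-0.023,-0.014,0.215,0.005,-0.462],
  ],
)

```text
t: 18.3
ee_pos: [0.5533, 0.2699, 0.0723]
ee_rot: [[-0.373, 0.826, 0.422], [0.913, 0.408, 0.009], [-0.165, 0.388, -0.907]]
wrist_force: [0.0, 1.3, -0.5]
finger_gap: 0.279
gripper_force: 0.0
```

```bash
cat > st.py <<'E'
from h import *
B=bedR(); s=r.observe(); print(((s["ee_pos"]-O)@B*1000).round(1),s["finger_gap"],(s["wrist_force"]@B).round(1),s["joints"].round(2))
Rr=B.T@np.array(s["ee_rot"])@np.diag([-1,1,-1.]); print(Ro.from_matrix(Rr).as_rotvec().round(3))
t=grab("top"); D,b,k=keeper(t); q=np.median(D[b],0); print("brass",b.sum(),q, np.arctan2(q[0]+30,97-q[1]))
E
python3 st.py
```

```text
[-6.5 41.9 21.6] 0.2789693949362899 [-0.2  1.3 -0.5] [-0.81  0.59  0.18  2.08  0.89  0.21 -1.1 ]
[-1.00e-03  1.00e-03 -1.17e+00]
brass 28 [-2.09199668 35.83476299 15.13309047] 0.4280577138458223
```

Joint 6 is close to its limit (0.21 against 0.19), so I'll stop turning the tool, ease the tilt toward vertical and go on with the swing.

>>> send_rows(
  rows=[
    [0,0,0,0,0.04,0],
    [0,0,0,0,0.1,0],
    [-0.007,-0.003,-0.003,0,0.16,0],
    [-0.014,-0.005,-0.006,0,0.18,0],
    [-0.021,-0.007,-0.01,0,0.18,0],
    [-0.028,-0.008,-0.013,0,0.18,0],
    [-0.035,-0.009,-0.016,0,0.18,0],
    [-0.035,-0.009,-0.016,0,0.18,0],
    [-0.035,-0.009,-0.016,0,0.18,0],
    [-0.035,-0.009,-0.016,0,0.18,0],
  ],
)

```text
t: 19.18
ee_pos: [0.5313, 0.2648, 0.0624]
ee_rot: [[-0.393, 0.873, 0.29], [0.913, 0.408, 0.008], [-0.111, 0.268, -0.957]]
wrist_force: [-0.6, 0.4, 1.2]
finger_gap: 0.275
gripper_force: 0.0
```

```bash
python3 st.py
```

```text
[-30.8  37.3  21.9] 0.2748155655358015 [-0.1  0.4  1.3] [-0.53  0.59 -0.12  2.02  0.69  0.37 -0.84]
[-0.081  0.127 -1.168]
brass 29 [-24.44553302  29.75278179  14.88313411] 0.08241064857648187
```

>>> send_rows(
  rows=[
    [-0.0015,0,-0.0007,0,0,0],
    [-0.003,0,-0.0014,0,0,0],
    [-0.0045,0,-0.0021,0,0,0],
    [-0.006,0,-0.0028,0,0,0],
    [-0.0075,0,-0.0035,0,0,0],
    [-0.009,0,-0.0042,0,0,0],
    [-0.01,0,-0.0047,0,0,0],
    [-0.01,0,-0.0047,0,0,0],
    [-0.01,0,-0.0047,0,0,0],
    [-0.01,0,-0.0047,0,0,0],
  ],
)

```text
t: 20.07
ee_pos: [0.5275, 0.2643, 0.0605]
ee_rot: [[-0.391, 0.873, 0.292], [0.914, 0.406, 0.009], [-0.111, 0.27, -0.956]]
wrist_force: [4.2, -1.4, 2.2]
finger_gap: 0.28
gripper_force: 2.3
```

```bash
python3 st.py
```

```text
[-34.9  36.9  21.9] 0.2802627860243428 [ 4.7 -1.4  0.3] [-0.55  0.59 -0.11  2.03  0.7   0.36 -0.85]
[-0.08   0.125 -1.171]
brass 23 [-26.16987502  29.33194238  15.69999014] 0.05654133873499195
```

>>> send_rows(
  rows=[
    [-0.001,0,-0.0005,0,0,0],
    [-0.002,0,-0.001,0,0,0],
    [-0.003,0,-0.0014,0,0,0],
    [-0.003,0,-0.0014,0,0,0],
    [-0.003,0,-0.0014,0,0,0],
    [-0.003,0,-0.0014,0,0,0],
    [-0.003,0,-0.0014,0,0,0],
    [-0.003,0,-0.0014,0,0,0],
    [-0.003,0,-0.0014,0,0,0],
    [-0.003,0,-0.0014,0,0,0],
  ],
)

```text
t: 20.95
ee_pos: [0.5273, 0.2642, 0.0604]
ee_rot: [[-0.39, 0.873, 0.294], [0.914, 0.405, 0.009], [-0.111, 0.272, -0.956]]
wrist_force: [8.5, -0.7, 4.0]
finger_gap: 0.279
gripper_force: 3.8
```

```bash
python3 st.py
```

```text
[-35.2  36.8  21.9] 0.2793381107905575 [ 9.4 -0.9  0. ] [-0.55  0.59 -0.1   2.03  0.71  0.35 -0.86]
[-0.078  0.123 -1.172]
brass 23 [-26.32722707  29.29682189  16.37752625] 0.054195040102408915
```

The stop is reached: force rises to 9 N with only 0.3 mm of motion. I'll relax, open slightly and retreat along the bed normal.

>>> send_rows(
  rows=[
    [0.003,0,0.0014,0,0,0],
    [0.006,0,0.0028,0,0,0],
    [0.008,0,0.0037,0,0,0],
    [0.008,0,0.0037,0,0,0],
    [0.008,0,0.0037,0,0,0],
    [0.008,0,0.0037,0,0,0],
    [0.001,0,0.02,0,0,0],
    [-0.01,-0.001,0.043,0,0,0],
    [-0.024,-0.001,0.073,0,0,0],
    [-0.048,-0.001,0.125,0,0,0],
  ],
  fingers=0.62,
)

```text
t: 21.83
ee_pos: [0.4942, 0.2626, 0.1332]
ee_rot: [[-0.392, 0.874, 0.287], [0.913, 0.407, 0.006], [-0.112, 0.265, -0.958]]
wrist_force: [-0.5, 0.3, 0.3]
finger_gap: 0.379
gripper_force: 0.0
```

>>> send_rows(
  rows=[
    [-0.03,0,0.05,0,0,0],
    [-0.06,0,0.1,0,0,0],
    [-0.1,0,0.15,0,0,0],
    [-0.1,0,0.18,0,0,0],
    [-0.1,0,0.18,0,0,0],
    [-0.1,0,0.18,0,0,0],
    [-0.1,0,0.18,0,0,0],
    [-0.1,0,0.18,0,0,0],
    [-0.1,0,0.18,0,0,0],
    [-0.1,0,0.18,0,0,0],
  ],
)

```text
t: 22.67
ee_pos: [0.4353, 0.2634, 0.2409]
ee_rot: [[-0.392, 0.874, 0.288], [0.913, 0.407, 0.007], [-0.111, 0.266, -0.958]]
wrist_force: [1.7, 0.4, 0.7]
finger_gap: 0.38
gripper_force: 0.0
```

```bash
python3 st.py; python3 - <<'E'
from h import *
t=grab("top"); sc=grab("scene"); s=r.observe(); print(s["wrist_force"])
D,b,k=keeper(t); kt=k&(D[...,2]>46); print("knob",D[kt].mean(0),"v",np.arctan2(D[kt].mean(0)[0]+30,97-D[kt].mean(0)[1]))
Dm=D; m=(D[...,0]>-5)&(D[...,0]<25)&(np.abs(D[...,1])<75)&(np.abs(D[...,2]-8)<4)
A=np.c_[D[m][:,:2],np.ones(m.sum())]; print("plate",np.linalg.lstsq(A,D[m][:,2],rcond=None)[0].round(4))
o=np.zeros((600,800,3),np.uint8); o[:360]=cv2.resize(t["img"][163:217,150:270],(800,360),interpolation=cv2.INTER_CUBIC)
o[360:,:320]=cv2.resize(sc["img"],(320,240)); o[360:,400:]=cv2.resize(sc["img"][290:410,260:460],(400,240),interpolation=cv2.INTER_CUBIC); save("m9.png",o)
E
```

```text
[-42.3  37.9 224.3] 0.38019538857070007 [ 1.8  0.3 -0.1] [-0.46  0.18 -0.33  2.08  0.4   0.71 -0.65]
[-0.083  0.128 -1.17 ]
brass 185 [-28.54350537  61.19300672  15.52202423] 0.04065385025140047
[ 0.19654209  0.36463527 -0.5705301 ]
knob [-30.46954425  36.62205862  50.515425  ] v -0.007776594807046684
plate [7.4000e-03 3.0000e-04 8.0074e+00]
```

View pics/m9.png

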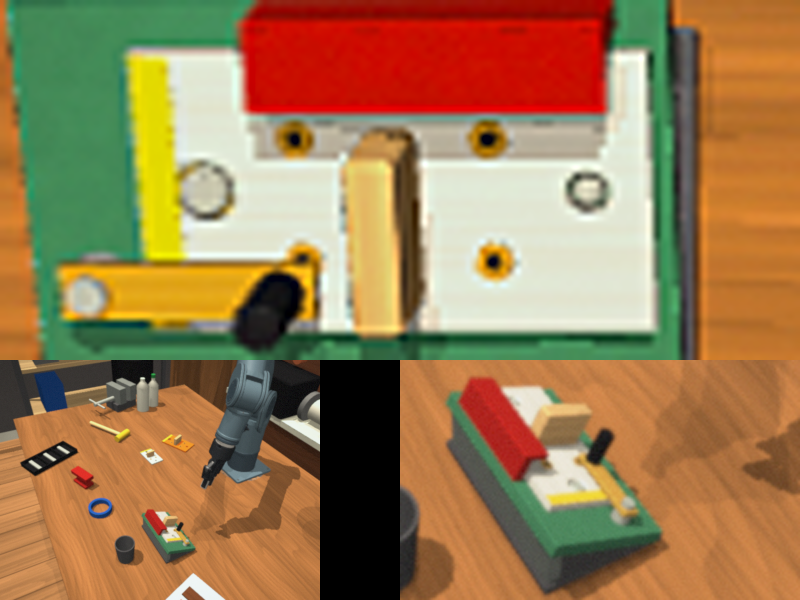

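The keeper is shut across the template at v ≈ 0 and the plate is flat at 8.0 mm with both pins in their holes. The bystanders have not moved and the arm is clear, so I'll hand in.

```bash
python3 -c "
from cell import r
print(r.sign_off())"
```

```text
the job is handed in; nothing more can be done
None
```

The template lies flat on the bed with both pins in its holes, the yellow end is at the big pin, and the keeper is swung fully shut; I handed the job in at about 23 s (limit 61 s) without touching the tape, anvil or pot.

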